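# Set out a tin cap and hold the curing box open

### The job

Put the small metal cap that lies dome up (not its twin lying hollow side up) into the round pocket of the wooden block, rim down and fully seated, and let go of it. Then lift the lid of the curing box by its handle to 45 degrees and keep holding it there with the fingers, so that I can varnish the cap and lay it in from my side; the lid falls shut by itself, so your program finishes while still holding it. Leave everything else on the table where it is.

Things in the scene. Friction and masses are not known exactly. Their poses are not given: they have to be found in the camera images.
- cap: the cap to place: plain aluminium, round, 50 mm outside diameter, 22 mm tall, 3 mm wall, about 40 g, hollow below, domed (rounded edge) top; its side is vertical from the rim up to 17 mm. It starts lying dome up on the table. Origin: centre of the rim plane (its underside), z up through the dome
- spare: an identical cap that lies hollow side up, dome on the table; leave it. Origin: centre of its underside, z up
- nest: the wooden block, 85 x 85 mm, 20 mm tall, fixed to the table, with one round pocket in the middle of its top. Origin: centre of its underside, z up
- nest_hole0 (a point): centre of the pocket's mouth, on the block's top face, 20 mm above the table; the pocket is 54 mm across and 8 mm deep with a flat floor, so a seated cap's rim is 8 mm below this point and 14 mm of it stands out
- curer: the curing box: grey open-topped box 170 mm (its x) by 220 mm (its y) by 100 mm tall, fixed to the table, with a lid (aluminium frame, amber window) hinged on its -x upper edge, the edge nearest the robot. Origin: centre of its underside; x points from the hinge edge to the free edge, z up
- lid (a joint): opening angle of the lid, rad: 0 shut (as it starts), growing as its far edge rises and swings back towards the robot; stop at 1.2. It weighs 0.3 to 0.7 kg (centre about 90 mm from the hinge) with an almost frictionless hinge, and falls shut from any angle when let go
- lid_hinge (a point): middle of the lid's hinge line, 100 mm above the table; the line runs along the box's y. The lid panel is 170 x 220 x 8 mm, resting on the box rim when shut. The frame of this point turns with the lid (x along the panel to its free edge, z out of its upper face)
- lid_handle (a point): middle of the lid's handle, a straight round steel bar 12 mm thick and 120 mm long, parallel to the hinge line, on a post at each end; when shut its axis is 155 mm beyond the hinge (towards the free edge) and 50 mm above the hinge, which leaves 36 mm clear between bar and panel. Frame turns with the lid
- jar: bystander: jar with white cap, 60 mm across, 75 mm tall; origin under its centre
- cup: bystander: white ceramic cup, 72 mm across, 85 mm tall; origin under its centre
- brush: bystander: brush lying on the table at the far side; origin under its middle
- blank: bystander: small terracotta-coloured disc, 36 mm across, 9 mm tall; origin under its centre
- tape: bystander: cardboard ring, 52 mm across, 20 mm tall; origin under its centre
- mallet: bystander: hammer lying at the left of the box; origin under its middle
- bottle: bystander: bottle with black cap, 56 mm across, 150 mm tall; origin under its centre
There are look-alikes about, which are no part of the job. Leave any black or blue look-alike of the spare alone.

How it is judged:
By the outcome, as a careful person would: the job done as asked, in the order asked, and still so for the second after the job is handed in, while the arm keeps its last pose, push and grip.
It also fails if it takes over 54 s, if anything falls off the work surface, if the arm or the gripper's body presses on something with over 40 N, if the wrist force passes 120 N, or if a joint passes its speed limit or range.

### The arm

A 7-joint arm with a two-finger parallel gripper is mounted at the origin on the work surface. World frame = base frame: x ahead of the robot, y to its left, z up, the work surface at z = 0. Lengths are in m, angles in rad, forces in N, time in s.
With the tool pointing down it reaches from about 0.425 to 0.875 m from the base axis. Payload 4.7 kg.
Tool frame: the origin (TCP) lies midway between the tips of the shut fingers; the grasp point (between the pads) lies 19 mm behind it; z points along the fingers, y is the line along which they close (so a half turn about z gives the same grasp; the last joint's range is limited). The gripper opens to 87 mm and grips with 3 to 60 N. Pads are 19 mm wide; open, the fingers measure 117 mm over their backs; the gripper's body (75 mm by 190 mm) begins 51 mm behind the grasp point.
Start: joints at [1.226, 0.321, -0.07, 1.45, 0.023, 1.371, -0.057], TCP at [0.228, -0.609, 0.223] pointing down, gripper open.
Joint ranges: [-2.86, 2.86], [-0.3, 2.09], [-1.38, 1.24], [0.06, 2.45], [-1.56, 4.7], [0.09, 2.05], [-2.69, 2.69]. Speed limits (rad/s): [2.57, 2.57, 3.14, 3.14, 3.14, 3.14, 3.14].

### API

Orientations are given as a rotation vector (axis times angle).
In Python, from bench import ctrl gives the robot as it stands. The module is installed in compiled form; this text tells all that it offers.
- The arm moves only by the shell command python3 -m handwheel 'ROWS' [FORCE]. ROWS is JSON, a list of rows, each a list of 7 numbers: the finger opening in m, from 0 to 0.087, then the shift along the tool's x, y, z in m, then the turn, a rotation vector about the tool's x, y, z in degrees. A call has 1 to 12 rows; each row shifts and turns the commanded pose from where the row before left it, along the tool's axes as they then stand; what a row does not reach is not made up. A row lasts 1/8 s, in which the tool goes at most 62.5 mm and 10.7 degrees, less where a joint would pass 70% of its speed; a pose out of reach is approached as far as the arm can. A call is refused whole if a number of a shift passes 0.0625 or a number of a turn 10.7, either way. A call with a gripper value outside its range is refused whole. The fingers move at their own pace and stop on an object; FORCE is the grip in N (left out, the last holds). Time passes only in rows, so rows that do not move let the fingers close. It gives the time, the measured TCP pose, the force, the opening and the grip force at its end, in the units of the state.
- ctrl.get_state(): the state, without advancing time (a new reading comes with each control period).
- ctrl.get_image(name): name is "scene" or "top" or "wrist"; returns (picture, depth): 420x560x3 uint8, blue, green, red; 420x560 float32, m along the optical axis (not along the pixel's ray), 0 where there is no reading.
- ctrl.camera_info(name): a dict with "intrinsics" (3x3 intrinsics, pixels), "R" (3x3) and "t" (3): a world point X has camera coordinates R X + t. Camera axes: x right, y down, z forward; pixel columns grow to the right and rows downward; lengths in m; the calibration is good to about 2 mm. A picture is of the moment at which its call begins: read the wrist's pose just before it. camera_info takes no time and is no camera call; for the wrist camera it gives the pose at the moment of the call.
- ctrl.close_job(): hands the job in; it is judged then, once.
The state is a dict: "time": time; "joint_positions": joint angles; "qd": joint speeds; "joint_torque": joint torques, N m; "position": TCP position; "tool_rot": TCP orientation; "ft_force": force on the tool from outside, world axes, zero at the start; "torque": the same for the moment, N m; "grip_width": opening from 0.0 (shut) to 1.0 (fully open); "grip_force": force on a finger pad.
Only numpy, scipy, OpenCV 4.12 (cv2) and the standard library are available. Lean on these libraries where they do the work, as an engineer would, in place of code of your own. Each camera call takes 0.05 s, during which the arm holds its last target. There are 200 camera calls.

## Working session

There is one attempt and no reset: what is moved stays moved. The work goes in short steps, Python scripts to look and compute and a shell command to move; the robot and the scene stay as the last step left them, time stands still between calls to the robot, and variables do not carry over. Pictures are saved under pics/ and viewed, at most 10 in all, crops included, and the job is handed in when it is done.

```bash
mkdir -p pics; cat > h.py <<'E'
import numpy as np, cv2
from bench import ctrl
from scipy.spatial.transform import Rotation as Ro
def cam(n):
    i=ctrl.camera_info(n); return np.array(i["intrinsics"]),np.array(i["R"]),np.array(i["t"])
def ray(c,u,v):
    K,R,t=c; d=R.T@np.linalg.solve(K,[u,v,1.]); return -R.T@t,d
def onz(c,u,v,z):
    o,d=ray(c,u,v); return o+d*(z-o[2])/d[2]
def dep(c,u,v,D):
    o,d=ray(c,u,v); return o+d*D
def tri(a,b):
    (o1,d1),(o2,d2)=a,b
    s=np.linalg.lstsq(np.stack([d1,-d2],1),o2-o1,rcond=None)[0]
    p,q=o1+s[0]*d1,o2+s[1]*d2; return (p+q)/2,np.linalg.norm(p-q)
def proj(c,X):
    K,R,t=c; p=K@(R@np.array(X)+t); return p[:2]/p[2]
E
python3 - <<'E'
from h import *
np.set_printoptions(precision=3,suppress=True)
for n in("top","scene"):
    im,D=ctrl.get_image(n); cv2.imwrite(f"pics/{n}0.png",im); np.savez(f"{n}0.npz",im=im,D=D)
    K,R,t=cam(n); print(n,K.tolist(),-R.T@t,R.tolist())
s=ctrl.get_state();print(s)
E
```

```text
top [[404.25512662364235, 0.0, 281.69378650268], [0.0, 404.25512662364235, 209.721587332988], [0.0, 0.0, 1.0]] [0.488 0.062 1.129] [[-0.0009531602493384764, -0.9997494361615222, 0.022364176270479055], [-0.9967100167170697, -0.0008627111258494077, -0.08104565568475378], [0.08104464239786248, -0.02236784800179295, -0.9964594549274803]]
scene [[394.92370906158783, 0.0, 283.2979358524074], [0.0, 394.92370906158783, 209.72628840676322], [0.0, 0.0, 1.0]] [ 1.199 -0.479  0.7  ] [[0.6800428833895852, 0.7330129487994733, -0.015287041685009793], [0.42058973611245715, -0.40710540590990246, -0.8107832400560504], [-0.6005380509410145, 0.5449377995434286, -0.5851468567810422]]
{'time': 0.1, 'joint_positions': array([ 1.226,  0.322, -0.07 ,  1.452,  0.023,  1.371, -0.057]), 'qd': array([ 0.   , -0.002,  0.001, -0.003, -0.002,  0.001,  0.   ]), 'joint_torque': array([ -0.001, -49.257,  -0.406, -31.34 ,  -0.064,   0.04 ,   0.   ]), 'position': array([ 0.228, -0.608,  0.222]), 'tool_rot': array([-3.089, -0.56 ,  0.001]), 'ft_force': array([-0.69 , -0.312, -0.221]), 'torque': array([-0.017, -0.018,  0.005]), 'grip_force': 0.0, 'grip_width': 1.0021508414767475}
```

View pics/top0.png

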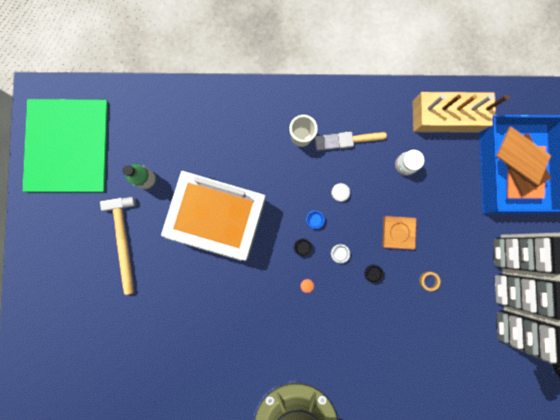

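View pics/scene0.png

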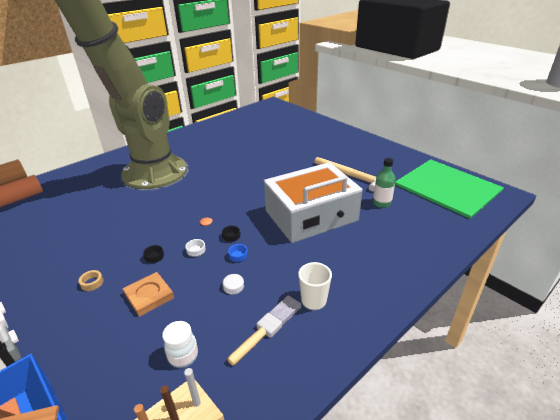

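The top view shows white or grey round things at (341,192) and (340,253), which have counterparts at (233,284) and (196,248) in the scene view. There are also blue (316,220) and black (304,247), (374,274) look-alikes. The one at top (341,192) looks domed, and the one at (340,253) has a visible ring, so it is the hollow spare. I'll check this in an enlarged crop and measure.

```bash
python3 - <<'E'
from h import *
np.set_printoptions(precision=4,suppress=True)
t=np.load("top0.npz");s=np.load("scene0.npz");ct,cs=cam("top"),cam("scene")
a=cv2.resize(t["im"][175:295,290:450],None,fx=3.5,fy=3.5,interpolation=cv2.INTER_CUBIC)[:, :390]
b=cv2.resize(s["im"][210:330,170:270],None,fx=3.5,fy=3.5,interpolation=cv2.INTER_CUBIC)
cv2.imwrite("pics/crop.png",np.hstack([a,b]))
def blob(im,lo,hi,roi):
    hsv=cv2.cvtColor(im,cv2.COLOR_BGR2HSV); m=cv2.inRange(hsv,lo,hi)
    z=np.zeros_like(m); x0,y0,x1,y1=roi; z[y0:y1,x0:x1]=m[y0:y1,x0:x1]
    c=max(cv2.findContours(z,cv2.RETR_EXTERNAL,cv2.CHAIN_APPROX_NONE)[0],key=cv2.contourArea); return c
W=((0,0,110),(180,110,255))
for n,r,q in (("cap",(325,178,357,208),(215,268,250,302)),("spare",(325,238,357,270),(180,235,211,262))):
    e=[]
    for im,c,roi in((t["im"],ct,r),(s["im"],cs,q)):
        k=blob(im,*W,roi); M=cv2.moments(k); u,v=M["m10"]/M["m00"],M["m01"]/M["m00"]; e.append(ray(c,u,v)); print(n,u,v,cv2.boundingRect(k))
    print(tri(*e), "onz.015",onz(ct,*[0,0],.015)*0+ (e[0][0]+e[0][1]*(.02-e[0][0][2])/e[0][1][2]))
k=blob(t["im"],(3,90,90),(22,255,255),(375,210,425,256)); (u,v),wh,an=cv2.minAreaRect(k); print("nest",u,v,wh,an,onz(ct,u,v,.02))
# handle edge: world points of depth in box region
D=t["D"]; P=[]
for v in range(165,268):
    for u in range(155,275):
        if D[v,u]>0:P.append(np.r_[dep(ct,u,v,D[v,u]),u,v])
P=np.array(P); z=P[:,2]; print(np.histogram(z,bins=np.arange(-.01,.19,.01)))
h=P[(z>.14)]; print(len(h),h[:,:5].mean(0),h.min(0),h.max(0))
l=P[(z>.095)&(z<.122)]; print("lid",cv2.minAreaRect((l[:,:2]*1000).astype(np.float32)), np.median(l[:,2]))
print("handle",cv2.minAreaRect((h[:,:2]*1000).astype(np.float32)))
E
```

```text
cap 340.04609331084873 191.71781899943787 (330, 182, 21, 20)
cap 233.04558011049724 283.542817679558 (222, 273, 23, 22)
(array([ 0.629 , -0.1265,  0.0117]), np.float64(0.0009202447028111367)) onz.015 [ 0.6282 -0.1248  0.02  ]
spare 339.9637223974763 253.11041009463722 (330, 243, 21, 21)
spare 195.25416666666666 247.22440476190474 (185, 239, 21, 18)
(array([ 0.459 , -0.1229,  0.0161]), np.float64(0.0003741502960329499)) onz.015 [ 0.459  -0.1224  0.02  ]
nest 399.2198791503906 232.48251342773438 (33.31000518798828, 31.625791549682617) 3.5763344764709473 [ 0.5153 -0.2871  0.02  ]
(array([3045, 3137,   16,   12,   12,   11,   20,   15,   12,   16,   16,
       5309,  400,    4,    3,   12,  254,    0,    0]), array([-0.01,  0.  ,  0.01,  0.02,  0.03,  0.04,  0.05,  0.06,  0.07,
        0.08,  0.09,  0.1 ,  0.11,  0.12,  0.13,  0.14,  0.15,  0.16,
        0.17,  0.18]))
266 [  0.6249   0.1923   0.1545 218.7744 185.8722] [  0.603    0.1297   0.1403 193.     177.    ] [  0.6471   0.255    0.1599 245.     195.    ]
lid ((556.880859375, 213.63624572753906), (220.71287536621094, 174.1887969970703), 73.72852325439453) 0.10703541398938521
handle ((625.4072875976562, 192.64712524414062), (129.89157104492188, 12.216935157775879), 73.6617202758789)
```

View pics/crop.png

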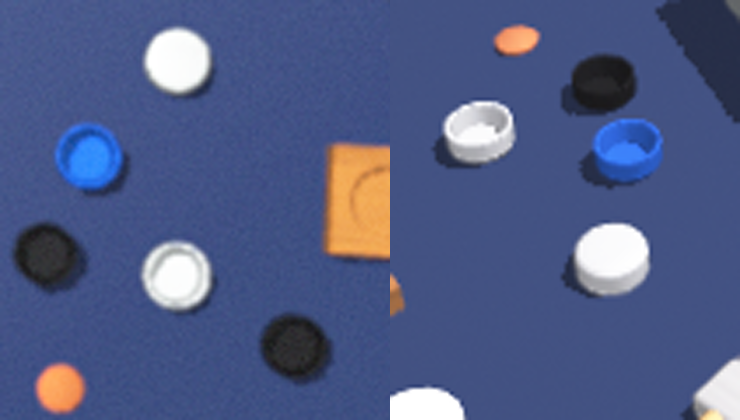

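In the crop, the domed cap is at top (341,192) and has a smooth convex top with no inner rim in either view. The twin at (340,253) shows its inner floor, so it is the spare. The blue and black ones are hollow look-alikes. The cap is therefore at about (0.629,-0.126). Next I'll move the wrist camera over to it.

```bash
cat >> h.py <<'E'
def go(pos,az,N,tilt=0,n=None):
    """rows' constant increment to TCP pos, tool y at azimuth az deg, tool down; tilt deg about tool x afterwards"""
    s=ctrl.get_state(); R0=Ro.from_rotvec(s["tool_rot"]).as_matrix(); a=np.radians(az)
    y=np.array([np.cos(a),np.sin(a),0]); z=np.array([0,0,-1.]); R1=np.stack([np.cross(y,z),y,z],1)@Ro.from_rotvec([np.radians(tilt),0,0]).as_matrix()
    r=Ro.from_matrix(R0.T@R1).as_rotvec()/N; Q=Ro.from_rotvec(r).as_matrix()
    S=sum(np.linalg.matrix_power(Q,i) for i in range(N)); d=np.linalg.solve(S,R0.T@(np.array(pos)-s["position"]))
    print(N,"rows shift",d.round(4),"turn",np.degrees(r).round(2),"t",s["time"])
E
python3 -c "
from h import *
go([.56,-.22,.30],-20,10)"
```

```text
10 rows shift [ 0.0523 -0.0061 -0.0078] turn [-0.01 -0.   -4.94] t 0.1
```

```bash
python3 -m handwheel '[[0.087,0.0523,-0.006,-0.0078,0,0,-4.94],[0.087,0.0523,-0.006,-0.0078,0,0,-4.94],[0.087,0.0523,-0.006,-0.0078,0,0,-4.94],[0.087,0.0523,-0.006,-0.0078,0,0,-4.94],[0.087,0.0523,-0.006,-0.0078,0,0,-4.94],[0.087,0.0523,-0.006,-0.0078,0,0,-4.94],[0.087,0.0523,-0.006,-0.0078,0,0,-4.94],[0.087,0.0523,-0.006,-0.0078,0,0,-4.94],[0.087,0.0523,-0.006,-0.0078,0,0,-4.94],[0.087,0.0523,-0.006,-0.0078,0,0,-4.94],[0.087,0,0,0,0,0,0],[0.087,0,0,0,0,0,0]]'
python3 - <<'E'
from h import *
c=cam("wrist"); im,D=ctrl.get_image("wrist"); cv2.imwrite("pics/w1.png",im); np.savez("w1.npz",im=im,D=D,K=c[0],R=c[1],t=c[2])
print(-c[1].T@c[2],[proj(c,p).round() for p in((.6285,-.1255,.02),(.515,-.287,.02),(.459,-.123,.02))])
s=ctrl.get_state();print(s["ft_force"],s["position"],s["time"])
E
```

```text
time: 1.6
position: [0.5604, -0.2221, 0.3001]
tool_rot: [2.575, 1.8, -0.002]
ft_force: [-1.0, -0.2, -0.2]
grip_width: 0.995
grip_force: 0.0
[ 0.58724776 -0.14614628  0.46197998] [array([313.,  59.]), array([269., 221.]), array([173., 111.])]
[-0.18226544  0.85243906 -0.29259707] [ 0.56006537 -0.223079    0.29991346] 1.65
```

View pics/w1.png

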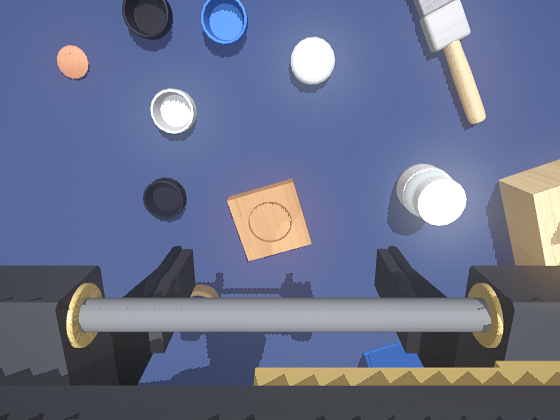

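The wrist view shows the cap at (313,60), the spare at (174,111), and the block with its pocket at (270,221). I'll measure here, then take a second viewpoint.

```bash
cat >> h.py <<'E'
def meas(npz,capuv,nestuv):
    f=np.load(npz); im=f["im"]; c=(f["K"],f["R"],f["t"]); hsv=cv2.cvtColor(im,cv2.COLOR_BGR2HSV); out={}
    for n,(lo,hi),uv in(("cap",((0,0,120),(180,80,255)),capuv),("nest",((3,70,70),(22,255,255)),nestuv)):
        if uv is None: continue
        m=cv2.inRange(hsv,lo,hi); m=cv2.morphologyEx(m,cv2.MORPH_CLOSE,np.ones((5,5)))
        k=[q for q in cv2.findContours(m,cv2.RETR_EXTERNAL,cv2.CHAIN_APPROX_NONE)[0] if cv2.pointPolygonTest(q,[float(x) for x in uv],False)>0][0]
        M=cv2.moments(k); u,v=M["m10"]/M["m00"],M["m01"]/M["m00"]
        if n=="cap":
            H=np.array([onz(c,x,y,.015)[:2]*1000 for x,y in k[:,0]],np.float32); print("cap on z=.015",cv2.fitEllipse(H))
        else:
            H=np.array([onz(c,x,y,.02)[:2]*1000 for x,y in k[:,0]],np.float32); print("nest on z=.02",cv2.minAreaRect(H))
        w=cv2.contourArea(k); d=f["D"][int(v),int(u)]
        print(n,u,v,w,"depth pt",dep(c,u,v,d)); out[n]=ray(c,u,v)
    return out,c,f
E
python3 - <<'E'
from h import *
np.set_printoptions(precision=4,suppress=True)
o,c,f=meas("w1.npz",(313,60),(270,221))
# pocket: dark circle inside nest via depth: points with z<.016 inside nest
P=np.array([dep(c,u,v,f["D"][v,u]) for v in range(195,250) for u in range(240,300) if f["D"][v,u]>0])
z=P[:,2]; print(np.histogram(z,bins=np.arange(0,.03,.002)))
g=P[(z<.0165)&(z>.008)]; print("pocket",cv2.minEnclosingCircle((g[:,:2]*1000).astype(np.float32)),g.mean(0))
go([.6285,-.1255,.13],-20,4)
E
```

```text
cap on z=.015 ((624.8088989257812, -129.87982177734375), (49.58333206176758, 59.79328536987305), 145.0364990234375)
cap 311.2420766420256 63.70949103577194 1961.5 depth pt [ 0.6245 -0.1295  0.0213]
nest on z=.02 ((515.1176147460938, -286.5531921386719), (89.35515594482422, 85.88644409179688), 86.41456604003906)
nest 269.2377362736274 219.72704770477048 4444.0 depth pt [ 0.5144 -0.2875  0.0116]
(array([ 25,   0,   1,   1,  14, 589, 663,  41,  36, 944, 935,  12,   0,
         0]), array([0.   , 0.002, 0.004, 0.006, 0.008, 0.01 , 0.012, 0.014, 0.016,
       0.018, 0.02 , 0.022, 0.024, 0.026, 0.028]))
pocket ((518.1289672851562, -275.4052429199219), 40.88842010498047) [ 0.514  -0.2897  0.0121]
4 rows shift [0.0288 0.0077 0.0425] turn [-0.01  0.02 -0.04] t 1.65
```

```bash
python3 -c "
from h import *
go([.597,-.215,.20],-20,3)"
```

```text
3 rows shift [0.0068 0.0107 0.0333] turn [-0.02  0.02 -0.06] t 1.65
```

```bash
python3 -m handwheel '[[0.087,0.007,0.0107,0.033,0,0,0],[0.087,0.007,0.0107,0.033,0,0,0],[0.087,0.007,0.0107,0.033,0,0,0],[0.087,0,0,0,0,0,0]]'
python3 - <<'E'
from h import *
np.set_printoptions(precision=4,suppress=True)
c=cam("wrist"); im,D=ctrl.get_image("wrist"); np.savez("w2.npz",im=im,D=D,K=c[0],R=c[1],t=c[2])
r=[]
for n in("w1.npz","w2.npz"):
    f=np.load(n); c=(f["K"],f["R"],f["t"]); D=f["D"]; im=f["im"]
    for name,X in(("cap",(.6275,-.1275,.02)),("nest",(.515,-.2875,.02))):
        u0,v0=proj(c,X).round().astype(int); print(n,name,u0,v0)
        if not(40<u0<520 and 0<v0<400 and D[v0,u0]>0): continue
        U,V=np.meshgrid(range(max(0,u0-90),u0+90),range(max(0,v0-90),min(419,v0+90)))
        P=np.array([dep(c,u,v,D[v,u]) for u,v in zip(U.ravel(),V.ravel())]); w=np.hypot(*(P[:,:2]-X[:2]).T)<.036
        q=w&(P[:,2]>.012) if name=="cap" else w&(P[:,2]<.016)
        g=P[q]; print(name,q.sum(),"mean",g.mean(0),"circ",cv2.minEnclosingCircle((g[:,:2]*1000).astype(np.float32)),"ztop",np.percentile(g[:,2],[5,50,90,95]))
        r.append((n,name,ray(c,U.ravel()[q].mean(),V.ravel()[q].mean())))
cap=[x[2] for x in r if x[1]=="cap"]; print("tri cap",tri(*cap))
E
```

```text
time: 2.15
position: [0.596, -0.2137, 0.1978]
tool_rot: [-2.571, -1.795, 0.006]
ft_force: [-0.7, 0.0, 0.4]
grip_width: 0.998
grip_force: 0.0
w1.npz cap 313 61
cap 1647 mean [ 0.6267 -0.1269  0.0209] circ ((626.9205932617188, -127.052001953125), 24.877466201782227) ztop [0.0175 0.0213 0.0226 0.023 ]
w1.npz nest 269 222
nest 1300 mean [ 0.514  -0.2898  0.0121] circ ((514.0333862304688, -289.79827880859375), 26.87392807006836) ztop [0.0106 0.0121 0.0132 0.0136]
w2.npz cap 287 77
cap 2801 mean [ 0.627  -0.1272  0.0371] circ ((627.197265625, -126.86460876464844), 24.90709686279297) ztop [0.0178 0.0213 0.0229 0.0239]
w2.npz nest 237 275
nest 1890 mean [ 0.5134 -0.2903  0.0122] circ ((514.15869140625, -289.4290466308594), 26.945266723632812) ztop [0.0109 0.0121 0.0131 0.0136]
tri cap (array([ 0.627 , -0.1267,  0.0182]), np.float64(4.74228470537062e-05))
```

Cap is at (0.627,-0.127) with its top at 22 mm. The pocket is at (0.514,-0.2895) with its floor at 12 mm, and both views agree.

```bash
python3 -c "
from h import *
go([.627,-.127,.06],-20,5)"
```

```text
5 rows shift [ 0.0185 -0.0003  0.0281] turn [-0.04  0.   -0.03] t 2.2
```

```bash
python3 -m handwheel '[[0.087,0.0185,0,0.028,0,0,0],[0.087,0.0185,0,0.028,0,0,0],[0.087,0.0185,0,0.028,0,0,0],[0.087,0.0185,0,0.028,0,0,0],[0.087,0.0185,0,0.028,0,0,0],[0.087,0,0,0,0,0,0],[0.087,0,0,0,0,0,0]]'
python3 -c "
from h import *
go([.627,-.127,.0105],-20,4)"
```

```text
time: 3.08
position: [0.6309, -0.128, 0.0638]
tool_rot: [2.573, 1.797, 0.002]
ft_force: [1.2, -0.5, 0.4]
grip_width: 0.999
grip_force: 0.0
4 rows shift [-0.0001 -0.001   0.0133] turn [ 0.04  0.01 -0.04] t 3.075
```

```bash
python3 -m handwheel '[[0.087,0,-0.001,0.0133,0,0,0],[0.087,0,-0.001,0.0133,0,0,0],[0.087,0,-0.001,0.0133,0,0,0],[0.087,0,-0.001,0.0133,0,0,0],[0.087,0,0,0,0,0,0],[0.087,0,0,0,0,0,0]]'
python3 -c "
from h import *
go([.627,-.127,.0105],-20,1)"
```

```text
time: 3.82
position: [0.6264, -0.1244, 0.0085]
tool_rot: [2.574, 1.801, 0.0]
ft_force: [0.0, 0.4, -0.1]
grip_width: 0.999
grip_force: 0.0
1 rows shift [-0.0023  0.0015 -0.002 ] turn [ 0.02 -0.   -0.03] t 3.825
```

```bash
python3 -m handwheel '[[0.087,-0.002,0.001,-0.0015,0,0,0],[0.04,0,0,0,0,0,0],[0.04,0,0,0,0,0,0],[0.04,0,0,0,0,0,0],[0.04,0,0,0,0,0,0],[0.04,0,0,0,0,0,0],[0.04,0,0,0,0,0,0]]' 20
python3 -c "
from h import *
print(ctrl.get_state())"
```

```text
time: 4.7
position: [0.6264, -0.1267, 0.0098]
tool_rot: [2.574, 1.801, -0.0]
ft_force: [0.8, 0.2, -0.6]
grip_width: 0.542
grip_force: 20.0
{'time': 4.7, 'joint_positions': array([ 0.51388309,  0.51927005, -0.45248072,  1.67677805,  0.25993774,
        1.00550448, -0.37670643]), 'qd': array([ 0.00119407, -0.00031111, -0.00037155,  0.00114206, -0.00131717,
        0.00172102,  0.00040812]), 'joint_torque': array([ 3.05205770e-02, -5.15769911e+01, -6.45213425e+00, -2.59763718e+01,
       -6.12395327e-02,  9.19200573e-02, -2.81688999e-04]), 'position': array([ 0.62643792, -0.12668503,  0.00981401]), 'tool_rot': array([ 2.57396958e+00,  1.80104384e+00, -4.16674253e-05]), 'ft_force': array([ 0.84752093,  0.24107272, -0.61159937]), 'torque': array([-0.00386181, -0.09758608, -0.04464028]), 'grip_force': 19.975845348035364, 'grip_width': 0.5423629911237201}
```

```bash
python3 -m handwheel '[[0.04,0,0,-0.02,0,0,0],[0.04,0,0,-0.03,0,0,0],[0.04,0,0,-0.03,0,0,0],[0.04,0,0,0,0,0,0],[0.04,0,0,0,0,0,0]]'
python3 - <<'E'
from h import *
c=cam("wrist"); im,D=ctrl.get_image("wrist"); cv2.imwrite("pics/w3.png",im)
s=ctrl.get_state();R=Ro.from_rotvec(s["tool_rot"]).as_matrix(); print(s["position"],"tip px",proj(c,s["position"]))
go([.5141,-.2895,.07],-20,5)
E
```

```text
time: 5.32
position: [0.6261, -0.1268, 0.0899]
tool_rot: [2.574, 1.801, -0.001]
ft_force: [-0.1, 0.0, -1.3]
grip_width: 0.545
grip_force: 20.0
[ 0.62561303 -0.12669505  0.08907702] tip px [285.74478466 266.21593511]
5 rows shift [-0.0382 -0.0098  0.0038] turn [-0.02  0.01 -0.01] t 5.375
```

View pics/w3.png

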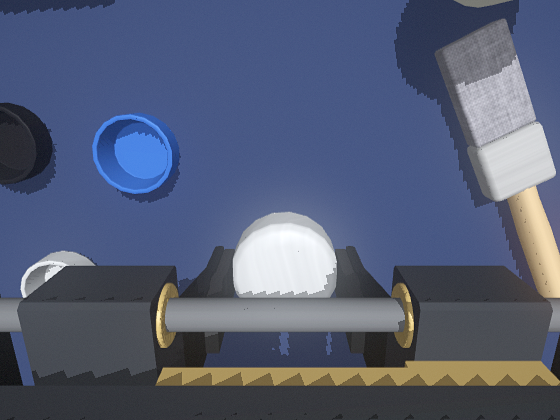

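The cap is held between the fingers at (285,255). I'll check its tilt and offset by depth.

```bash
cat >> h.py <<'E'
def held():
    s=ctrl.get_state(); c=cam("wrist"); im,D=ctrl.get_image("wrist"); p=s["position"]
    hsv=cv2.cvtColor(im,cv2.COLOR_BGR2HSV)
    P=np.array([dep(c,u,v,D[v,u]) for v in range(195,297) for u in range(225,345) if D[v,u]>0 and hsv[v,u,1]<80 and hsv[v,u,2]>110])
    q=P-p; R=Ro.from_rotvec(s["tool_rot"]).as_matrix(); L=q@R   # tool frame
    t=L[(np.hypot(L[:,0],L[:,1])<.035)&(L[:,2]>-.025)&(L[:,2]<.01)]
    top=t[np.hypot(t[:,0],t[:,1])<.016]; A=np.c_[top[:,:2],np.ones(len(top))]; k=np.linalg.lstsq(A,top[:,2],rcond=None)[0]
    print("held: top z",k[2],"tilt deg",np.degrees(np.arctan(k[:2])),"x max",np.percentile(t[:,0],99.5),"y range",np.percentile(t[:,1],[.5,99.5]),"zrange",np.percentile(t[:,2],[1,50,99]),len(t))
    cv2.imwrite("held.png",im)
E
python3 -c "
from h import *
held()"
```

```text
held: top z -0.012224762141321038 tilt deg [-0.17117716  0.0424607 ] x max 0.024961960768599967 y range [-0.02428145  0.02189371] zrange [-0.01332523 -0.01141755  0.00730842] 7553
```

```bash
python3 -m handwheel '[[0.04,-0.0382,-0.0098,0.0038,0,0,0],[0.04,-0.0382,-0.0098,0.0038,0,0,0],[0.04,-0.0382,-0.0098,0.0038,0,0,0],[0.04,-0.0382,-0.0098,0.0038,0,0,0],[0.04,-0.0382,-0.0098,0.0038,0,0,0],[0.04,0,0,0,0,0,0],[0.04,0,0,0,0,0,0],[0.04,0,0,0,0,0,0]]'
python3 -c "
from h import *
go([.5141,-.2895,.036],-20,2)"
```

```text
time: 6.42
position: [0.5157, -0.2877, 0.0706]
tool_rot: [-2.571, -1.804, -0.001]
ft_force: [-0.8, -0.1, 0.6]
grip_width: 0.549
grip_force: 20.0
2 rows shift [-0.0011 -0.0004  0.0173] turn [-0.01 -0.03  0.05] t 6.425
```

```bash
python3 -m handwheel '[[0.04,-0.001,-0.0004,0.0165,0,0,0],[0.04,-0.001,-0.0004,0.0165,0,0,0],[0.04,0,0,0,0,0,0],[0.04,0,0,0,0,0,0]]'
python3 -c "
from h import *
np.set_printoptions(precision=4,suppress=True)
go([.5141,-.2895,.028],-20,2)
held()
im=cv2.imread('held.png'); cv2.imwrite('pics/w4.png',im[150:400,150:420])"
```

```text
time: 6.92
position: [0.5135, -0.2908, 0.0376]
tool_rot: [-2.574, -1.801, 0.0]
ft_force: [-0.1, -0.3, -0.2]
grip_width: 0.541
grip_force: 20.0
2 rows shift [0.0007 0.0001 0.0048] turn [-0.01 -0.01 -0.02] t 6.925
held: top z -0.012220008480332528 tilt deg [-0.1599 -0.0233] x max 0.02492106342422266 y range [-0.0268  0.0247] zrange [-0.0202 -0.0114  0.0072] 8131
```

View pics/w4.png

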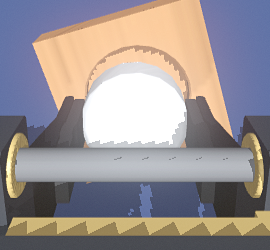

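The cap hovers over the pocket, whose rim arcs behind it at crop (140,60). I'll lower it gently.

```bash
python3 -m handwheel '[[0.04,0.0007,0,0.004,0,0,0],[0.04,0.0007,0,0.003,0,0,0],[0.04,0,0,0.002,0,0,0],[0.04,0,0,0.002,0,0,0],[0.04,0,0,0.002,0,0,0],[0.04,0,0,0,0,0,0]]'
python3 -c "
from h import *
go([.5141,-.2895,.022],-20,1); print(ctrl.get_state()['ft_force'])"
```

```text
time: 7.72
position: [0.5144, -0.2896, 0.0249]
tool_rot: [2.573, 1.801, 0.001]
ft_force: [1.5, 0.3, -1.0]
grip_width: 0.545
grip_force: 20.0
1 rows shift [-0.     -0.0003  0.0029] turn [ 0.05 -0.01 -0.03] t 7.725
[ 1.54593223  0.3470374  -1.00114822]
```

```bash
python3 -m handwheel '[[0.04,0,0,0.0015,0,0,0],[0.04,0,0,0.001,0,0,0],[0.04,0,0,0.0005,0,0,0],[0.04,0,0,0,0,0,0]]'
python3 -c "
from h import *
held()"
```

```text
time: 8.22
position: [0.5144, -0.2896, 0.022]
tool_rot: [2.574, 1.801, 0.001]
ft_force: [3.3, 1.1, 0.7]
grip_width: 0.542
grip_force: 20.0
held: top z -0.01228079089465061 tilt deg [0.15911771 0.09145575] x max 0.02657943421042664 y range [-0.02676193  0.02546632] zrange [-0.01991719 -0.01132942  0.00967223] 8478
```

```bash
python3 -m handwheel '[[0.04,0,0,0.0005,0,0,0],[0.04,0,0,0,0,0,0],[0.087,0,0,0,0,0,0],[0.087,0,0,0,0,0,0],[0.087,0,0,0,0,0,0],[0.087,0,0,0,0,0,0],[0.087,0,0,-0.03,0,0,0],[0.087,-0.01,0,-0.05,0,0,0],[0.087,-0.02,0,-0.05,0,0,0],[0.087,-0.02,0,0,0,0,0],[0.087,0,0,0,0,0,0],[0.087,0,0,0,0,0,0]]'
python3 - <<'E'
from h import *
np.set_printoptions(precision=4,suppress=True)
c=cam("wrist"); im,D=ctrl.get_image("wrist"); X=np.array([.5141,-.2895])
u0,v0=proj(c,[*X,.034]).round().astype(int); print(u0,v0)
P=np.array([dep(c,u,v,D[v,u]) for v in range(max(0,v0-90),min(419,v0+90)) for u in range(u0-90,u0+90) if D[v,u]>0])
r=np.hypot(*(P[:,:2]-X).T); g=P[(r<.036)&(P[:,2]>.026)&(P[:,2]<.06)]
print(len(g),cv2.minEnclosingCircle((g[:,:2]*1000).astype(np.float32)))
t=P[(r<.016)]; A=np.c_[t[:,:2]-X,np.ones(len(t))]; k=np.linalg.lstsq(A,t[:,2],rcond=None)[0]; print("tilt",np.degrees(k[:2]),"top",k[2])
rg=P[(r>.030)&(r<.040)];print("block top",np.median(rg[:,2]))
cv2.imwrite("pics/w5.png",im)
E
```

```text
time: 9.78
position: [0.4962, -0.3352, 0.1494]
tool_rot: [-2.571, -1.8, 0.001]
ft_force: [0.0, 0.4, -0.4]
grip_width: 1.0
grip_force: 0.0
288 136
3443 ((513.5454711914062, -289.18890380859375), 24.82945442199707)
tilt [-0.0667  0.17  ] top 0.03399654538539419
block top 0.019872567004346114
```

View pics/w5.png

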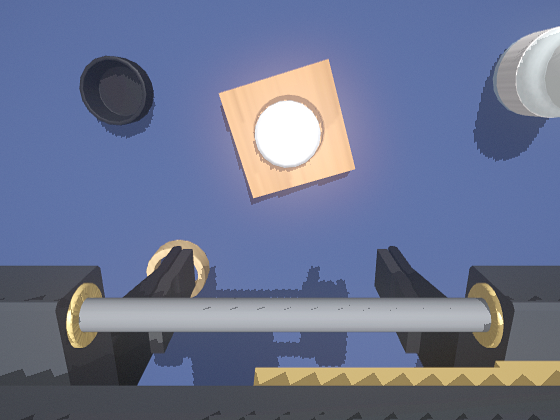

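The cap is seated: it sits at (288,136) in the image, its top is at 34.0 mm, it is level, and the block top is at 19.9 mm. Next is the lid.

```bash
python3 -c "
from h import *
go([.6015,.105,.30],-16.3,10)"
```

```text
10 rows shift [ 0.0451 -0.0039 -0.015 ] turn [-0.02 -0.01 -0.37] t 9.825
```

```bash
python3 -m handwheel '[[0.06,0.045,-0.004,-0.015,0,0,-0.37],[0.06,0.045,-0.004,-0.015,0,0,-0.37],[0.06,0.045,-0.004,-0.015,0,0,-0.37],[0.06,0.045,-0.004,-0.015,0,0,-0.37],[0.06,0.045,-0.004,-0.015,0,0,-0.37],[0.06,0.045,-0.004,-0.015,0,0,-0.37],[0.06,0.045,-0.004,-0.015,0,0,-0.37],[0.06,0.045,-0.004,-0.015,0,0,-0.37],[0.06,0.045,-0.004,-0.015,0,0,-0.37],[0.06,0.045,-0.004,-0.015,0,0,-0.37],[0.06,0,0,0,0,0,0],[0.06,0,0,0,0,0,0]]'
python3 - <<'E'
from h import *
np.set_printoptions(precision=4,suppress=True)
c=cam("wrist"); im,D=ctrl.get_image("wrist"); cv2.imwrite("pics/w6.png",im)
P=np.array([[*dep(c,u,v,D[v,u]),u,v] for v in range(0,290) for u in range(60,500) if D[v,u]>0]); X=np.array([.6254,.1926])
r=np.hypot(*(P[:,:2]-X).T); h=P[(r<.075)&(P[:,2]>.140)&(P[:,2]<.165)]
print(len(h),cv2.minAreaRect((h[:,:2]*1000).astype(np.float32)),"z",np.percentile(h[:,2],[50,95,99]),h[:,3:].min(0),h[:,3:].max(0))
print(proj(c,[*X,.15]))
# triangulate bar middle with top view
T=np.load("top0.npz");ct=cam("top"); m=h[:,3:].mean(0); print("mean uv",m); print(tri(ray(c,*m),ray(ct,218.77,185.87)))
l=P[(P[:,2]>.1)&(P[:,2]<.115)]; print("lid z",np.median(l[:,2]))
go([*X,.19],-16.3,4)
E
```

```text
time: 11.32
position: [0.6002, 0.1032, 0.3001]
tool_rot: [-2.513, -1.884, 0.003]
ft_force: [0.1, -0.5, -0.9]
grip_width: 0.689
grip_force: 0.0
2376 ((622.3831176757812, 186.77767944335938), (117.776611328125, 11.884220123291016), 73.29158782958984) z [0.1548 0.1566 0.1574] [276.   0.] [291. 157.]
[285.0543  74.3021]
mean uv [283.4171  75.5274]
(array([0.6239, 0.1916, 0.1609]), np.float64(0.0002294860578419373))
lid z 0.1067181548741786
4 rows shift [ 0.0235 -0.0003  0.0275] turn [-0.02  0.02 -0.02] t 11.375
```

View pics/w6.png

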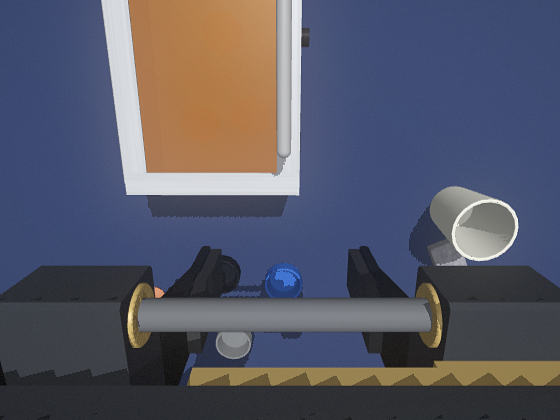

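The handle bar runs along column ~284, from row 0 to 157, with its top at 156.5 mm and its axis at about 150 mm. The wrist and top views agree to 1 mm.

```bash
python3 -m handwheel '[[0.06,0.0235,-0.0003,0.0275,0,0,0],[0.06,0.0235,-0.0003,0.0275,0,0,0],[0.06,0.0235,-0.0003,0.0275,0,0,0],[0.06,0.0235,-0.0003,0.0275,0,0,0],[0.06,0,0,0,0,0,0],[0.06,0,0,0,0,0,0]]'
python3 -c "
from h import *
go([.6246,.193,.132],-16.5,4)"
```

```text
time: 12.12
position: [0.6265, 0.1916, 0.1917]
tool_rot: [2.516, 1.88, -0.001]
ft_force: [-0.6, 0.4, 1.2]
grip_width: 0.69
grip_force: 0.0
4 rows shift [ 0.0002 -0.0006  0.0149] turn [0.01 0.01 0.01] t 12.125
```

```bash
python3 -m handwheel '[[0.06,0,-0.0006,0.0148,0,0,0],[0.06,0,-0.0006,0.0148,0,0,0],[0.06,0,-0.0006,0.0148,0,0,0],[0.06,0,-0.0006,0.0148,0,0,0],[0.06,0,0,0,0,0,0],[0.06,0,0,0,0,0,0]]'
python3 -c "
from h import *
go([.6246,.193,.132],-16.5,1);s=ctrl.get_state();print(s['joint_positions'],s['ft_force'])"
```

```text
time: 12.88
position: [0.6239, 0.1944, 0.1323]
tool_rot: [2.514, 1.883, 0.001]
ft_force: [0.8, 0.2, 0.0]
grip_width: 0.69
grip_force: 0.0
1 rows shift [-0.0011  0.0011  0.0003] turn [ 0.02 -0.01  0.16] t 12.875
[ 0.17459128  0.46841588 -0.68350084  1.53450452  0.30540877  1.24738619
 -0.83871881] [0.79864155 0.20131054 0.04613889]
```

```bash
python3 -m handwheel '[[0.06,0,0.001,0,0,0,0],[0.0,0,0,0,0,0,0],[0.0,0,0,0,0,0,0],[0.0,0,0,0,0,0,0],[0.0,0,0,0,0,0,0],[0.0,0,0,0,0,0,0],[0.0,0,0,0,0,0,0]]' 45
python3 - <<'E'
from h import *
np.set_printoptions(precision=4,suppress=True)
s=ctrl.get_state();p=s["position"];print(s["ft_force"],p)
# screw about hinge: tool x=+box y; opening turn is about -box y => -tool x
a=np.radians(-16.5); bx=np.array([np.cos(a),np.sin(a),0])
H=p+[0,0,.019]-.155*bx; H[2]=.1; print("hinge",H)
for N in(12,):
  for f in(1,.6):
    th=np.radians(45); v=p+np.array([0,0,.019])-H; x0,z0=v@bx,v[2]
    print("bar rel",x0,z0, "at45",H+bx*(x0*np.cos(th)-z0*np.sin(th))+[0,0,x0*np.sin(th)+z0*np.cos(th)])
    st=th/N
    # tool rotates f*th, bar stays .019 behind TCP
    tcp=lambda t:(lambda b,ph:b+.019*np.array([np.sin(ph),-np.cos(ph)]))(np.array([x0*np.cos(t)-z0*np.sin(t),x0*np.sin(t)+z0*np.cos(t)]),f*t)
    out=[]
    for i in range(N):
        d=tcp((i+1)*st)-tcp(i*st); ph=f*i*st
        # tool y = bx rotated by ph (toward +z), tool z=(sin ph,-cos ph)
        out.append([d@[np.cos(ph),np.sin(ph)], d@[np.sin(ph),-np.cos(ph)]])
    print(f,"turn x deg",-f*np.degrees(st) ,np.array(out).round(4).tolist())
R=Ro.from_rotvec(s["tool_rot"]).as_matrix(); print("x axis",R[:,0],"y",R[:,1])
E
```

```text
time: 13.75
position: [0.6255, 0.1936, 0.1321]
tool_rot: [2.514, 1.882, 0.002]
ft_force: [3.4, 0.3, -2.4]
grip_width: 0.125
grip_force: 45.0
[ 3.422   0.2876 -2.4308] [0.6255 0.1936 0.1321]
hinge [0.4769 0.2377 0.1   ]
bar rel 0.15499999999999997 0.051142020611643996 at45 [0.5473 0.2168 0.2458]
1 turn x deg -3.7499999999999996 [[-0.0024, -0.0101], [-0.0024, -0.0101], [-0.0024, -0.0101], [-0.0024, -0.0101], [-0.0024, -0.0101], [-0.0024, -0.0101], [-0.0024, -0.0101], [-0.0024, -0.0101], [-0.0024, -0.0101], [-0.0024, -0.0101], [-0.0024, -0.0101], [-0.0024, -0.0101]]
bar rel 0.15499999999999997 0.051142020611643996 at45 [0.5473 0.2168 0.2458]
0.6 turn x deg -2.2499999999999996 [[-0.0029, -0.01], [-0.0032, -0.0099], [-0.0035, -0.0098], [-0.0037, -0.0097], [-0.004, -0.0096], [-0.0042, -0.0095], [-0.0045, -0.0093], [-0.0047, -0.0092], [-0.0049, -0.0091], [-0.0052, -0.0089], [-0.0054, -0.0087], [-0.0056, -0.0086]]
x axis [0.2817 0.9595 0.0004] y [ 0.9595 -0.2817  0.0016]
```

```bash
python3 -m handwheel '[[0,0,-0.0024,-0.0101,-3.75,0,0],[0,0,-0.0024,-0.0101,-3.75,0,0],[0,0,-0.0024,-0.0101,-3.75,0,0],[0,0,-0.0024,-0.0101,-3.75,0,0],[0,0,0,0,0,0,0]]'
cat >> h.py <<'E'
def lid():
    s=ctrl.get_state(); R=Ro.from_rotvec(s["tool_rot"]).as_matrix(); a=np.radians(-16.5); bx=np.array([np.cos(a),np.sin(a),0]); H=np.array([.4769,.2377,.1])
    b=s["position"]-.019*R[:,2]-H; print("lid deg from bar",np.degrees(np.arctan2(b[2],b@bx))-18.26,"radius",np.hypot(b[2],b@bx),"tool tilt",np.degrees(np.arctan2(R[:,1][2],R[:,1]@bx)),"along",b@[-bx[1],bx[0],0],"q",s["joint_positions"].round(2),"F",s["ft_force"].round(1),"T",s["torque"].round(2))
E
python3 -c "
from h import *
lid()"
```

```text
time: 14.38
position: [0.6118, 0.1977, 0.1724]
tool_rot: [2.337, 1.752, 0.233]
ft_force: [3.1, -0.2, -2.2]
grip_width: 0.122
grip_force: 45.0
lid deg from bar 15.506146189847879 radius 0.1632473517580245 tool tilt 15.153743869890308 along -0.00010197287171181263 q [ 0.15  0.25 -0.7   1.73  0.4   1.07 -0.97] F [ 3.1 -0.2 -2.2] T [ 0.09 -0.29  0.04]
```

```bash
python3 -m handwheel '[[0,0,-0.0024,-0.0101,-3.75,0,0],[0,0,-0.0024,-0.0101,-3.75,0,0],[0,0,-0.0024,-0.0101,-3.75,0,0],[0,0,-0.0024,-0.0101,-3.75,0,0],[0,0,0,0,0,0,0]]'
python3 -c "
from h import *
lid()"
```

```text
time: 15.0
position: [0.5895, 0.2042, 0.206]
tool_rot: [2.152, 1.613, 0.432]
ft_force: [2.7, -0.9, -0.4]
grip_width: 0.125
grip_force: 45.0
lid deg from bar 30.34861817342664 radius 0.16326123883871058 tool tilt 30.01182554498961 along -0.00015231871625730545 q [ 0.09  0.05 -0.72  1.91  0.56  0.92 -1.18] F [ 2.7 -0.9 -0.4] T [0.12 0.07 0.04]
```

```bash
python3 -m handwheel '[[0,0,-0.0024,-0.0101,-3.75,0,0],[0,0,-0.0024,-0.0101,-3.75,0,0],[0,0,-0.0024,-0.0101,-3.75,0,0],[0,0,-0.0024,-0.0101,-3.75,0,0],[0,0,0,0,0,0,0],[0,0,0,0,0,0,0],[0,0,0,0,0,0,0],[0,0,0,0,0,0,0]]'
python3 -c "
from h import *
lid()
im,D=ctrl.get_image('scene'); cv2.imwrite('pics/s2.png',im)
c=cam('scene');print([proj(c,p).round() for p in((.5141,-.2895,.034),(.627,-.127,0))])"
```

```text
time: 16.0
position: [0.5599, 0.2129, 0.2325]
tool_rot: [1.958, 1.465, 0.606]
ft_force: [2.2, -0.7, 0.8]
grip_width: 0.117
grip_force: 45.0
lid deg from bar 45.107987352413176 radius 0.16326775798057702 tool tilt 44.92986112760446 along -0.0002636331129129768 q [ 0.03 -0.09 -0.79  2.08  0.83  0.87 -1.53] F [ 2.2 -0.7  0.8] T [0.16 0.33 0.11]
[array([145., 286.]), array([233., 287.])]
```

View pics/s2.png

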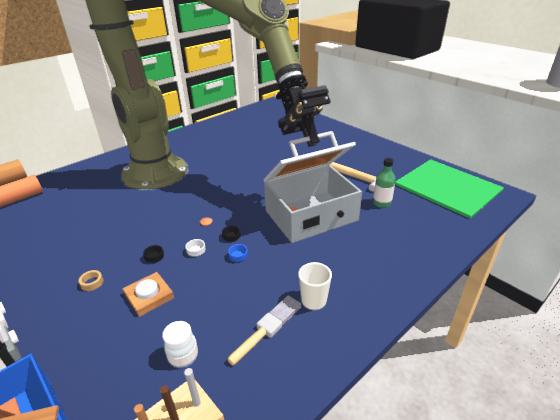

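The scene view shows the lid held open at the bar (315,140), the cap in the block at (147,288), and everything else where it was. The lid reads 45.1°.

```bash
python3 -c "
from h import *
lid(); print(ctrl.close_job())"
```

```text
lid deg from bar 45.143890542410844 radius 0.1632836172836462 tool tilt 44.94700312585519 along -0.0002705568609760699 q [ 0.03 -0.09 -0.79  2.08  0.83  0.87 -1.53] F [ 2.9 -1.2 -0.7] T [0.2  0.35 0.11]
the job is handed in; nothing more can be done
None
```

The dome-up cap is seated level, rim down, in the block's pocket and released, and the fingers are holding the curing box lid at about 45° by its handle; the job is handed in at about 16 s.

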